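# Zero the kitchen scale with the mug on it

## Task

Set the kitchen scale to zero with the empty mug on it: turn the bar knob on the scale, nudging it a little at a time, until the tip of the dial's pointer points at the wide zero mark, and leave it there. Leave the mug standing in its place on the pan and do not disturb the spice jar or the sugar tin beside the scale.

Things in the scene. Friction and masses are not known exactly. Their poses are not given: they have to be found in the camera images.
- scale: Kitchen scale, fixed: white housing 250 mm square, its flat deck 48 mm above the worktop. Origin on the worktop; spans x -120 to +130, y -125 to +125 mm (own x away from the robot, y left). On the deck: dial (124 mm wide, top 62 mm above the worktop), axis at x -50, y +55; bar knob at x -50, y -68; pan (108 mm wide, top at 78 mm, does not move) with the mug at x +68, y +66.
- zero_mark (a point): Centre of the zero mark on the dial face: the only wide mark (8 mm wide, 10 mm long), at the far side of the dial (scale +x), 51.5 mm from the dial's axis. The other marks are thin lines 15 degrees apart.
- pointer_tip (a point): Tip of the thin black pointer under the dial's clear cover, 45 mm from the dial's axis; it cannot be reached, only the knob moves it.
- pointer (a joint): Angle of the pointer in rad: 0 points at the middle of the zero mark, positive is clockwise seen from above. It starts at about 0.43 to 1.1 (clockwise of the mark). Always one third of the knob's angle, in the same sense; range -0.8 to 1.3.
- zero_knob (a joint): Angle of the bar knob in rad, positive clockwise seen from above, range -2.4 to 3.9; at 0 its bar lies along the scale's x axis. It stays where it is left; turning it takes about 0.1 N m (about 3 N pushed sideways 30 mm from its axis).
- knob_top (a point): Centre of the knob's top, on its upright axis, 80 mm above the worktop. The knob is a grey bar 80 mm long, 12 mm thick, 23 mm tall (57 to 80 mm above the worktop) across a round hub 24 mm wide, on a round skirt 44 mm wide whose top is 57 mm above the worktop. Nothing else stands on the deck within 58 mm of its axis.
- mug: White mug with a diamond pattern, 86 mm wide (116 mm with its handle, on its own -y side) and 101 mm tall, loose, standing on the scale's pan with its handle to the left, away from the knob. Origin: underside, middle of the whole length with handle; the cup's axis lies 16 mm from it on the own +y side.
- spice_jar: Round spice jar with a screw lid, 45 mm wide and 106 mm tall, loose, on the worktop to the right of the scale. Origin: centre of its underside.
- sugar_tin: Round white lidded tin, 97 mm wide and 130 mm tall, on the worktop to the left of the scale. Origin: centre of its underside.
Mind the look-alikes: they are no part of the job. What is shaped like the mug but blue or red is not meant.

How it is judged (in metres and radians):
At the end, for the whole second after the job is handed in: The pointer rests within 0.09 rad (5 degrees, its tip within the 8 mm width of the zero mark) of the middle of the zero mark; the mug stands upright on the pan within 20 mm of where it was (value of joint pointer between -0.09 and 0.09 rad and velocity of joint pointer between -0.03 and 0.03 rad/s and angle between mug's own z axis and vertical below 0.1 rad and distance of mug from where it was at the start of the episode below 0.02 m); the robot touches nothing.
It fails at once if the mug is pushed more than 20 mm or tipped (distance of mug from where it was at the start of the episode above 0.02 m or angle between mug's own z axis and vertical above 0.3 rad).
It fails at once if the spice jar is pushed more than 30 mm or knocked over (distance of spice_jar from where it was at the start of the episode above 0.03 m or angle between spice_jar's own z axis and vertical above 0.5 rad).
It fails at once if the sugar tin is pushed more than 30 mm or knocked over (distance of sugar_tin from where it was at the start of the episode above 0.03 m or angle between sugar_tin's own z axis and vertical above 0.5 rad).
It also fails if it takes over 58 s, if anything falls off the work surface, if the arm or the gripper's body presses on something with over 40 N, if the wrist force passes 120 N, or if a joint passes its speed limit or range.

## Robot

A 7-joint arm with a two-finger parallel gripper is mounted at the origin on a cart in front of the work surface, level with it; the furniture and walls round the work are solid. World frame = base frame: x ahead of the robot, y to its left, z up, the work surface at z = 0. Lengths are in mm, angles in rad, forces in N, time in s.
With the tool pointing down it reaches from about 350 to 900 mm from the base axis. Payload 8.1 kg.
Tool frame: the origin (TCP) lies on the centre line of the jaws, within the pads' length; the fingertips stand ctrl.finger_overhang ahead of it and the grasp point (between the pads) lies 5 mm behind it (ctrl.finger_overhang is the distance from the TCP to the fingertips, in mm); z points along the fingers, y is the line along which they close (so a half turn about z gives the same grasp; the last joint's range is limited). The gripper opens to 92 mm and grips with 3 to 60 N. Pads are 19 mm wide; open, the fingers measure 130 mm over their backs; the gripper's body (75 mm by 190 mm) begins 47 mm behind the grasp point.
Start: joints at [1.106, 0.434, 0.025, 1.573, -0.012, 1.134, -0.075], TCP at [221.201, -584.56, 240.742] pointing down, gripper open.
Joint ranges: [-2.62, 2.62], [-0.44, 2.09], [-1.27, 1.32], [0.08, 2.57], [-1.32, 4.46], [0.12, 2], [-2.74, 2.74]. Speed limits (rad/s): [2.22, 2.22, 3.01, 3.01, 3.14, 3.14, 3.14].

## Interface

Orientations are given as a rotation vector (axis times angle).
In Python, from workcell import get_state, optics, hand_in, spotter, ctrl gives the robot as it stands.
- The arm moves only by the shell command python3 -m handwheel 'ROWS' [OPENING] [FORCE]. ROWS is a JSON object of lists of equal length, an entry for each row: "delta_pos": the shift along the tool's x, y, z in mm, a list of three; "rot": the turn, a rotation vector about the tool's x, y, z in degrees, a list of three. In form: {"delta_pos": [[x, y, z], ...], "rot": [[wx, wy, wz], ...]}. A call has 1 to 5 rows; each row is the pose to reach, as a shift and turn from the pose commanded when the call began, along the tool's axes at that moment; what a row does not reach only later rows make up. A row lasts 1/10 s, in which the tool goes at most 50 mm and 8.59 degrees, less where a joint would pass 70% of its speed; a pose out of reach is approached as far as the arm can. A call with a gripper value outside its range is refused whole. OPENING is the finger opening in mm, from 0 to 91.8, set as the call begins (- or left out, the last holds). The fingers move at their own pace and stop on an object; FORCE is the grip in N (left out, the last holds). Time passes only in rows, so rows that repeat a pose let the fingers close. It gives the time, the measured TCP pose, the force, the opening and the grip force at its end, in the units of the state.
- get_state(): the state, without advancing time (a new reading comes with each control period).
- optics.read_camera(name): name is "scene" or "top"; returns a dict with "frame" (400x640x3 uint8, red, green, blue), "mtx" (3x3 intrinsics, pixels), "R" (3x3) and "t" (3): a world point X has camera coordinates R X + t. Camera axes: x right, y down, z forward; pixel columns grow to the right and rows downward; lengths in mm; the calibration is good to about 2 mm. A picture is of the moment at which its call begins. There is no depth.
- hand_in(): hands the job in; it is judged then, once.
Trained networks look in a picture, given as the dict that the camera call returned (one of the last four; its "shot" number tells which), for a name from the list of things; names that differ only in an ending like _2 or _b are one class to them, and where a whole thing is asked for, a point or a joint stands for the part that bears it (a point fixed in the world has none). Each returns a list of dicts, best first, with "conf" (0 to 1); they miss things now and then, are a little off and sometimes report something else, mostly with a low value. They report only what shows in the picture. A call takes as long as a camera call. They do not tell look-alikes from the thing itself.
- spotter.cut_out(query, picture): "mask" (400x640 bool, what is visible of it) and "pixel" ([row, column] in pixels, amid what is visible of it).
The state is a dict: "time": time; "qpos": joint angles; "qd": joint speeds; "effort": joint torques, N m; "ee_pos": TCP position; "ee_rot": TCP orientation; "ft_force": force on the tool from outside, world axes, zero at the start; "moment": the same for the moment, N m; "grip_width": finger opening in mm; "grasp_force": force on a finger pad.
Only numpy, scipy, OpenCV 4.12 (cv2) and the standard library are available. Lean on these libraries where they do the work, as an engineer would, in place of code of your own. Each camera call takes 0.05 s, during which the arm holds its last target. There are 200 camera calls.

## Working session

There is one attempt and no reset: what is moved stays moved. The work goes in short steps, Python scripts to look and compute and a shell command to move; the robot and the scene stay as the last step left them, time stands still between calls to the robot, and variables do not carry over. Pictures are saved under pics/ and viewed, at most 10 in all, crops included, and the job is handed in when it is done.

```bash
mkdir -p pics; cat > h.py <<'E'
import numpy as np, cv2
from workcell import get_state, optics, spotter, ctrl
def ray(p,px):
    K,R,t=[np.array(p[k],float) for k in('mtx','R','t')]
    d=R.T@np.linalg.inv(K)@np.array([px[1],px[0],1.]); return -R.T@t,d   # px=[row,col]
def atz(p,px,z):
    c,d=ray(p,px); return c+d*(z-c[2])/d[2]
def proj(p,X):
    K,R,t=[np.array(p[k],float) for k in('mtx','R','t')]
    q=K@(R@np.array(X,float)+t); return q[1]/q[2],q[0]/q[2]
def tri(a,pa,b,pb):
    c1,d1=ray(a,pa);c2,d2=ray(b,pb)
    s=np.linalg.lstsq(np.c_[d1,-d2],c2-c1,rcond=None)[0]
    return (c1+s[0]*d1+c2+s[1]*d2)/2
def save(p,n,crop=None,k=1):
    f=p['frame'][...,::-1]
    if crop: f=f[crop[0]:crop[1],crop[2]:crop[3]]
    cv2.imwrite('pics/'+n,cv2.resize(f,None,fx=k,fy=k,interpolation=cv2.INTER_CUBIC))
E
python3 - <<'E'
from h import *
s=get_state(); print(s['time'],s['ee_pos'],s['ee_rot'],ctrl.finger_overhang,s['grip_width'])
P={n:optics.read_camera(n) for n in('scene','top')}
for n,p in P.items():
    save(p,n+'0.png')
    print(n,-np.array(p['R']).T@p['t'])
    for q in('scale','knob_top','zero_mark','pointer_tip','mug','spice_jar','sugar_tin','zero_knob'):
        try: print(n,q,[(round(r['conf'],2),np.round(r['pixel']).tolist(),int(r['mask'].sum())) for r in spotter.cut_out(q,p)[:3]])
        except Exception as e: print(q,e)
E
```

```text
0.0 [ 220.97880075 -584.08943287  239.92541195] [-3.08880323e+00 -5.64844137e-01  7.17478115e-04] 14.0 91.61223564442345
scene [  -8.74678343  645.60836725 1081.36725158]
scene scale [(0.55, [235.0, 312.0], 6208)]
scene knob_top [(0.75, [205.0, 331.0], 213)]
scene zero_mark [(0.97, [237.0, 312.0], 6363)]
scene pointer_tip []
scene mug [(0.72, [148.0, 349.0], 992), (0.66, [214.0, 269.0], 1399), (0.57, [172.0, 382.0], 1036)]
scene spice_jar [(0.86, [132.0, 390.0], 483)]
scene sugar_tin [(0.72, [293.0, 212.0], 2082)]
scene zero_knob [(0.77, [206.0, 333.0], 191)]
top [ 485.92218029  -14.81432499 1295.02411617]
top scale [(0.67, [205.0, 295.0], 6857)]
top knob_top [(0.76, [207.0, 318.0], 262)]
top zero_mark [(0.86, [202.0, 294.0], 7159)]
top pointer_tip []
top mug [(0.83, [167.0, 397.0], 906), (0.79, [218.0, 390.0], 874), (0.7, [186.0, 252.0], 1008)]
top spice_jar [(0.75, [192.0, 447.0], 371), (0.66, [209.0, 319.0], 215)]
top sugar_tin [(0.77, [191.0, 178.0], 1306)]
top zero_knob [(0.4, [206.0, 320.0], 248)]
```

View pics/top0.png

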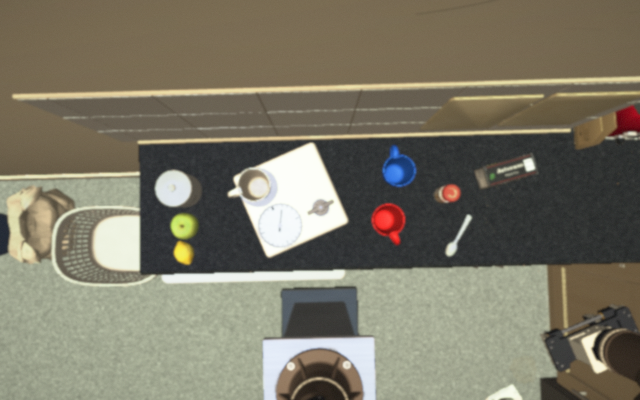

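View pics/scene0.png

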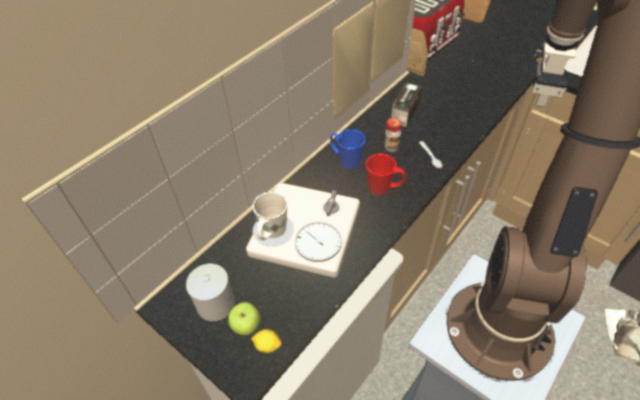

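```bash
python3 - <<'E'
from h import *
P={n:optics.read_camera(n) for n in('scene','top')}
save(P['top'],'topcrop.png',(140,260,220,360),5)
m={n:spotter.cut_out('knob_top',p)[0] for n,p in P.items()}
print('knob tri',tri(P['scene'],m['scene']['pixel'],P['top'],m['top']['pixel']))
for n in P:
    c=cv2.minAreaRect(np.argwhere(m[n]['mask'])[:,::-1].astype(np.float32)); bx=cv2.boxPoints(c)
    print(n,c, [np.round(atz(P[n],[b[1],b[0]],80)[:2]).tolist() for b in bx])
z=spotter.cut_out('scale',P['top'])[0]['mask']
c=cv2.minAreaRect(np.argwhere(z)[:,::-1].astype(np.float32)); print(c,[np.round(atz(P['top'],[b[1],b[0]],48)[:2]).tolist() for b in cv2.boxPoints(c)])
E
```

```text
knob tri [523.40603233 -21.26376763  54.85131584]
scene ((330.5946044921875, 203.56756591796875), (24.00225067138672, 14.467110633850098), 80.53767395019531) [[557.0, -20.0], [532.0, -51.0], [472.0, 8.0], [497.0, 38.0]]
top ((319.5, 207.0), (14.0, 25.0), 90.0) [[543.0, 19.0], [541.0, -49.0], [503.0, -48.0], [505.0, 20.0]]
((290.01806640625, 199.39834594726562), (90.0697021484375, 89.72615814208984), 66.37062072753906) [[616.0, 231.0], [712.0, -2.0], [478.0, -96.0], [384.0, 134.0]]
```

View pics/topcrop.png

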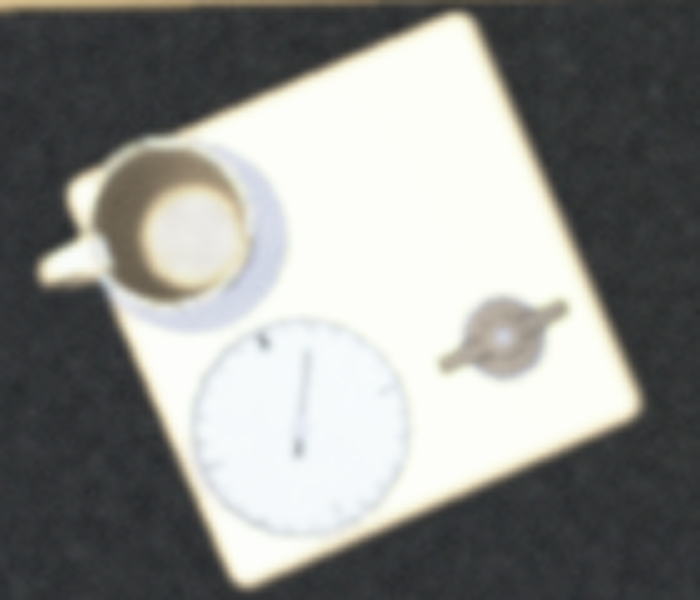

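The scale is the only candidate, with the white mug on its pan at top pixel (186,252). The blue mug (167,397) and the red one (218,390) are the look-alikes, so I'll leave them alone. In the crop:
- The zero mark is at (340,263).
- The pointer tip is at about (350,308), roughly 29° clockwise of the mark.
- The knob is at (337,505), with its bar about 88° clockwise of the scale's x axis.

Next I'll refine the scale pose and plan the approach.

```bash
cat >> h.py <<'E'
def blob(p,X,z,r0,r1,thr=25):
    "weighted dark pixels in ring around world X at height z: rectified patch 1mm/px; returns xy offsets (mm), darkness"
    g=np.arange(-r1,r1+1.); xx,yy=np.meshgrid(g,g,indexing='ij')
    uv=np.array([proj(p,[X[0]+a,X[1]+b,z]) for a,b in zip(xx.ravel(),yy.ravel())],np.float32)
    G=cv2.cvtColor(p['frame'],cv2.COLOR_RGB2GRAY).astype(np.float32)
    v=cv2.remap(G,uv[:,1].reshape(xx.shape),uv[:,0].reshape(xx.shape),cv2.INTER_LINEAR)
    r=np.hypot(xx,yy); ok=(r>=r0)&(r<=r1); w=np.clip(np.median(v[ok])-v-thr,0,None)*ok
    return xx,yy,w
def line(xx,yy,w):
    W=w.sum(); m=np.array([(xx*w).sum(),(yy*w).sum()])/W
    C=np.cov(np.c_[xx.ravel(),yy.ravel()].T,aweights=w.ravel()); e,V=np.linalg.eigh(C); d=V[:,1]*np.sign(V[0,1])
    return m,np.degrees(np.arctan2(d[1],d[0])),np.sqrt(e)
E
python3 - <<'E'
from h import *
from scipy.optimize import least_squares
from scipy.spatial.transform import Rotation as Ro
P={n:optics.read_camera(n) for n in('scene','top')}
for n,p in P.items():
    X=[523,-18]
    for i in range(3):
        m,a,e=line(*blob(p,X,76,0,48,25)); X=[X[0]+m[0],X[1]+m[1]]
    print(n,'knob centre',np.round(X,1),'bar dir deg',round(a,1),e)
    K=X
    D=[475.7,96.6]
    xx,yy,w=blob(p,D,62,0,42,8); m,a,e=line(xx,yy,w); print('pointer dir',round(a,1),m,e)
    xx,yy,w=blob(p,D,62,46,58,15)
    i=np.unravel_index(cv2.GaussianBlur(w,(0,0),4).argmax(),w.shape); print('zero mark dir',np.degrees(np.arctan2(yy[i],xx[i])),np.hypot(yy[i],xx[i]))
s=get_state(); R=Ro.from_rotvec(s['ee_rot']); print(R.as_matrix().round(3), s['qpos'])
E
```

```text
h.py:28: RuntimeWarning: invalid value encountered in divide
  W=w.sum(); m=np.array([(xx*w).sum(),(yy*w).sum()])/W
Traceback (most recent call last):
  File "h.py", line 29, in line
    C=np.cov(np.c_[xx.ravel(),yy.ravel()].T,aweights=w.ravel()); e,V=np.linalg.eigh(C); d=V[:,1]*np.sign(V[0,1])
ZeroDivisionError: Weights sum to zero, can't be normalized
```

```bash
cat > m.py <<'E'
from h import *
def measure(names=('scene','top'),D=(475.7,96.6)):
  for n in names:
    p=optics.read_camera(n)
    X=[523,-18]
    try:
      for i in range(3):
        xx,yy,w=blob(p,X,76,0,46,25); m,a,e=line(xx,yy,w); X=[X[0]+m[0],X[1]+m[1]]
      print(n,'knob centre',np.round(X,1),'bar dir',round(a,1),e.round(1))
    except Exception as ex: print(n,'knob fail',proj(p,[*X,76]),w.max())
    try:
      xx,yy,w=blob(p,D,62,0,42,8); m,a,e=line(xx,yy,w); print('  pointer dir',round(a,1),m.round(1),e.round(1))
      xx,yy,w=blob(p,D,62,46,58,10)
      i=np.unravel_index(cv2.GaussianBlur(w,(0,0),4).argmax(),w.shape); print('  zero mark dir',np.degrees(np.arctan2(yy[i],xx[i])).round(1),np.hypot(yy[i],xx[i]).round(1))
    except Exception as ex: print(n,'dial fail',proj(p,[*D,62]))
E
python3 - <<'E'
from m import *
measure()
from scipy.spatial.transform import Rotation as Ro
s=get_state(); R=Ro.from_rotvec(s['ee_rot']); print(R.as_matrix().round(3), s['qpos'],s['time'])
E
```

```text
scene knob fail (np.float64(190.10185654866777), np.float64(336.1077438869144)) 0.0
  pointer dir -7.4 [2.9 3.9] [ 2.7 19.1]
  zero mark dir 30.0 52.0
top knob centre [522.8 -18.2] bar dir -65.0 [ 9.6 15.4]
  pointer dir -6.8 [ 4.4 -0.9] [ 2.  18.3]
  zero mark dir 21.2 52.6
[[ 0.935  0.354  0.   ]
 [ 0.354 -0.935 -0.   ]
 [ 0.     0.    -1.   ]] [ 1.10642007  0.43450522  0.02499723  1.57318884 -0.01161626  1.13400194
 -0.07510463] 1.35h.py:28: RuntimeWarning: invalid value encountered in divide
  W=w.sum(); m=np.array([(xx*w).sum(),(yy*w).sum()])/W
```

```bash
R='[[0,0,0],[0,0,0],[0,0,0],[0,0,0],[0,0,0]]'
python3 -m handwheel '{"delta_pos": [[32,-28,0],[64,-56,0],[96,-84,0],[128,-112,0],[160,-140,0]], "rot": [[0,0,0],[0,0,0],[0,0,0],[0,0,0],[0,0,0]]}' 45 20
python3 -m handwheel '{"delta_pos": [[32,-28,0],[64,-56,0],[96,-84,0],[128,-112,0],[160,-140,0]], "rot": [[0,0,0],[0,0,0],[0,0,0],[0,0,0],[0,0,0]]}'
python3 -m handwheel '{"delta_pos": [[32,-28,0],[64,-56,0],[96,-84,0],[128,-112,0],[160,-140,0]], "rot": [[0,0,0],[0,0,0],[0,0,0],[0,0,0],[0,0,0]]}'
python3 -m handwheel '{"delta_pos": [[0,0,0],[0,0,0],[0,0,0],[0,0,0],[0,0,0]], "rot": [[0,0,-8],[0,0,-16],[0,0,-24],[0,0,-32],[0,0,-40]]}'
python3 -m handwheel '{"delta_pos": [[0,0,0],[0,0,0],[0,0,0],[0,0,0],[0,0,0]], "rot": [[0,0,-8],[0,0,-16],[0,0,-24],[0,0,-32],[0,0,-40]]}'
python3 -m handwheel '{"delta_pos": [[0,0,0],[0,0,0],[0,0,0],[0,0,0]], "rot": [[0,0,-7],[0,0,-14],[0,0,-14],[0,0,-14]]}'
python3 - <<'E'
from m import *
from scipy.spatial.transform import Rotation as Ro
s=get_state(); M=Ro.from_rotvec(s['ee_rot']).as_matrix(); print(M.round(3),s['qpos'].round(2) if hasattr(s['qpos'],'round') else s['qpos'],s['time'],s['ee_pos'],np.degrees(np.arctan2(M[1,0],M[0,0])))
print('tool shift', M.T@(np.array([522.8,-18,75])-s['ee_pos']))
p=optics.read_camera('scene'); save(p,'s1.png')
E
```

```text
time: 1.85
ee_pos: [321.9, -395.5, 240.9]
ee_rot: [3.09, 0.565, 0.0]
ft_force: [0.9, -1.2, -0.6]
grip_width: 56.4
grasp_force: 0.0
time: 2.35
ee_pos: [422.0, -207.9, 241.0]
ee_rot: [3.09, 0.565, 0.001]
ft_force: [1.5, 0.3, -0.5]
grip_width: 45.0
grasp_force: 0.0
time: 2.85
ee_pos: [522.2, -20.3, 241.0]
ee_rot: [3.09, 0.565, 0.001]
ft_force: [0.6, -1.1, 0.2]
grip_width: 45.1
grasp_force: 0.0
time: 3.35
ee_pos: [521.5, -21.9, 240.8]
ee_rot: [2.706, 1.596, 0.0]
ft_force: [-1.1, 0.4, 0.3]
grip_width: 44.9
grasp_force: 0.0
time: 3.85
ee_pos: [521.6, -22.0, 240.8]
ee_rot: [1.997, 2.425, 0.0]
ft_force: [0.3, -0.4, 0.4]
grip_width: 45.2
grasp_force: 0.0
time: 4.25
ee_pos: [521.5, -22.0, 240.7]
ee_rot: [1.699, 2.642, 0.0]
ft_force: [0.6, 0.7, -0.2]
grip_width: 45.1
grasp_force: 0.0
[[-0.415  0.91   0.   ]
 [ 0.91   0.415  0.   ]
 [-0.     0.    -1.   ]] [ 0.42  0.34 -0.63  1.78  0.22  1.09  0.15] 4.25 [521.53657781 -22.02937076 240.74144791] 114.50008237024525
tool shift [  3.14417435   2.80367649 165.74170624]
```

View pics/s1.png

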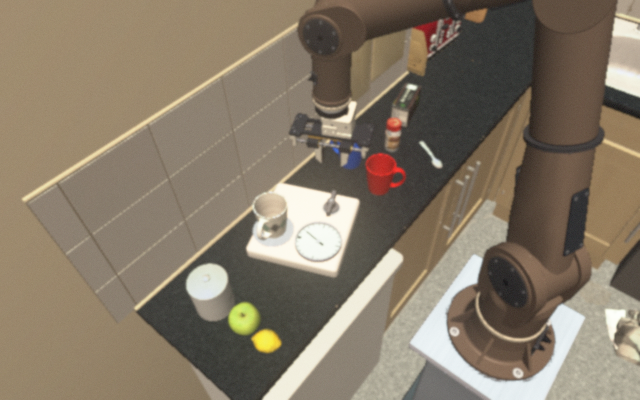

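The arm is above the scale, and the scene camera has an open view of the dial (241,318) and knob (204,331). Next I'll descend, stop at 75 mm, then close.

```bash
python3 -m handwheel '{"delta_pos": [[3,3,25],[3,3,50],[3,3,75],[3,3,100],[3,3,125]], "rot": [[0,0,0],[0,0,0],[0,0,0],[0,0,0],[0,0,0]]}'
python3 -m handwheel '{"delta_pos": [[0,0,10],[0,0,20],[0,0,30],[0,0,40],[0,0,40]], "rot": [[0,0,0],[0,0,0],[0,0,0],[0,0,0],[0,0,0]]}'
python3 - <<'E'
from h import *
p=optics.read_camera('scene'); save(p,'s2.png',(100,280,220,420),4)
E
```

```text
time: 4.8
ee_pos: [523.1, -17.9, 114.9]
ee_rot: [1.698, 2.643, 0.0]
ft_force: [0.3, -0.3, -0.4]
grip_width: 44.9
grasp_force: 0.0
time: 5.3
ee_pos: [522.5, -18.0, 74.9]
ee_rot: [-1.694, -2.645, 0.001]
ft_force: [-0.8, 0.5, 0.2]
grip_width: 44.7
grasp_force: 0.0
```

View pics/s2.png

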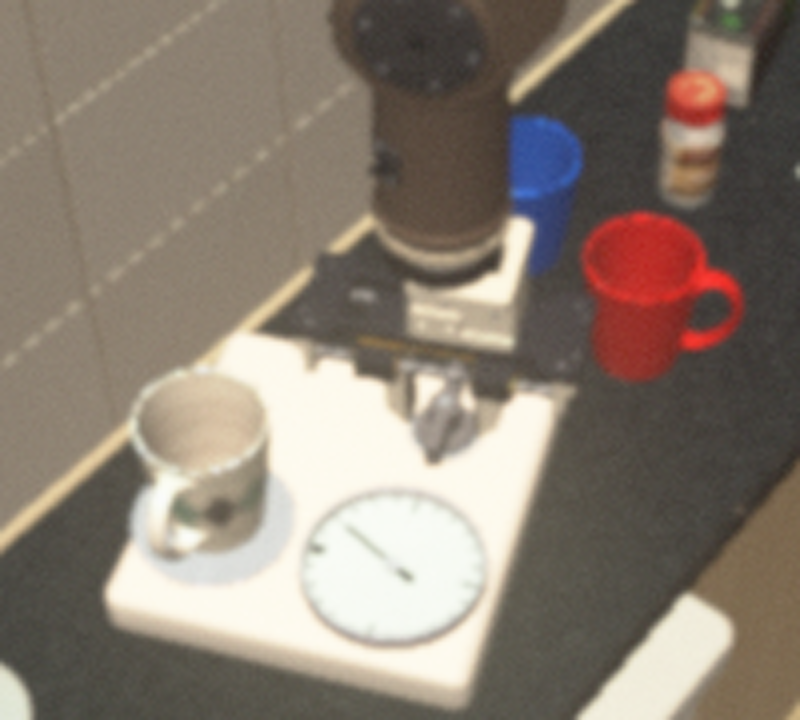

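The fingers straddle the bar (crop 440,415) and clear everything else; the pointer tip is at (345,525) and the zero mark at (317,548). Now I'll close on it.

```bash
python3 -m handwheel '{"delta_pos": [[0,0,0],[0,0,0],[0,0,0],[0,0,0],[0,0,0]], "rot": [[0,0,0],[0,0,0],[0,0,0],[0,0,0],[0,0,0]]}' 8 20
python3 -m handwheel '{"delta_pos": [[0,0,0],[0,0,0],[0,0,0],[0,0,0]], "rot": [[0,0,-4],[0,0,-8],[0,0,-12],[0,0,-12]]}'
python3 -c "
from m import *
measure(['scene']); print(get_state()['moment'])"
```

```text
time: 5.85
ee_pos: [522.8, -18.2, 76.1]
ee_rot: [1.695, 2.645, -0.001]
ft_force: [-2.2, -1.1, 5.9]
grip_width: 23.0
grasp_force: 20.0
time: 6.25
ee_pos: [523.0, -18.0, 76.1]
ee_rot: [1.405, 2.809, -0.0]
ft_force: [-2.1, -0.6, 5.6]
grip_width: 23.4
grasp_force: 20.0
scene knob centre [534.8 -55.5] bar dir 39.3 [12.3 27.7]
  pointer dir -3.2 [2.  4.4] [ 2.6 18.5]
  zero mark dir 30.0 52.0
[-0.10633077  0.36739994  0.09488089]
```

It grips the hub without slipping: 12° of turn moved the pointer about 4°. I'll continue.

```bash
python3 -m handwheel '{"delta_pos": [[0,0,0],[0,0,0],[0,0,0],[0,0,0],[0,0,0]], "rot": [[0,0,-6],[0,0,-12],[0,0,-18],[0,0,-24],[0,0,-30]]}'
python3 -m handwheel '{"delta_pos": [[0,0,0],[0,0,0],[0,0,0],[0,0,0],[0,0,0]], "rot": [[0,0,-6],[0,0,-12],[0,0,-18],[0,0,-24],[0,0,-30]]}'
python3 -m handwheel '{"delta_pos": [[0,0,0],[0,0,0],[0,0,0]], "rot": [[0,0,-5],[0,0,-10],[0,0,-10]]}'
python3 - <<'E'
from m import *
measure(['scene'])
s=get_state();print(s['moment'],np.round(s['qpos'],2))
p=optics.read_camera('scene'); save(p,'s3.png',(180,280,240,370),6)
E
```

```text
time: 6.8
ee_pos: [523.4, -17.5, 76.1]
ee_rot: [0.627, 3.077, 0.001]
ft_force: [-1.0, 1.3, 2.5]
grip_width: 23.1
grasp_force: 20.0
time: 7.3
ee_pos: [523.5, -16.8, 76.1]
ee_rot: [-0.191, 3.134, 0.002]
ft_force: [-0.7, 3.2, 1.9]
grip_width: 23.1
grasp_force: 20.0
time: 7.6
ee_pos: [523.5, -16.6, 76.1]
ee_rot: [-0.46, 3.106, 0.003]
ft_force: [-0.7, 4.9, 3.5]
grip_width: 23.2
grasp_force: 20.0
scene knob fail (np.float64(200.22138354225999), np.float64(330.77862700923396)) 0.0
  pointer dir 20.5 [3.  7.2] [ 3.1 19.1]
  zero mark dir 30.0 52.0
[ 1.23305419e+00 -2.36227555e-04  5.32927334e-02] [ 0.56  0.65 -0.9   1.94  0.67  0.87  1.17]h.py:28: RuntimeWarning: invalid value encountered in divide
  W=w.sum(); m=np.array([(xx*w).sum(),(yy*w).sum()])/W
```

View pics/s3.png

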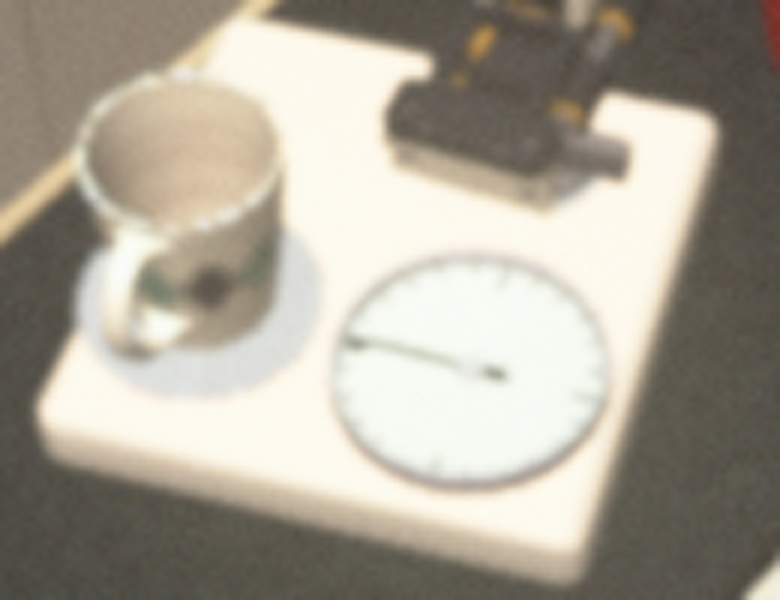

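The pointer (crop tip about 370,342) now meets the wide mark (355,342). I'll add a small 5° nudge, release, lift and check.

```bash
python3 -m handwheel '{"delta_pos": [[0,0,0],[0,0,0],[0,0,0]], "rot": [[0,0,-3],[0,0,-5],[0,0,-5]]}'
python3 -m handwheel '{"delta_pos": [[0,0,0],[0,0,0],[0,0,0],[0,0,0],[0,0,0]], "rot": [[0,0,0],[0,0,0],[0,0,0],[0,0,0],[0,0,0]]}' 45
python3 -m handwheel '{"delta_pos": [[0,0,-15],[0,0,-40],[0,0,-70],[0,0,-100],[0,0,-130]], "rot": [[0,0,0],[0,0,0],[0,0,0],[0,0,0],[0,0,0]]}'
python3 -m handwheel '{"delta_pos": [[0,-30,0],[0,-70,0],[0,-110,0],[0,-150,0],[0,-150,0]], "rot": [[0,0,0],[0,0,0],[0,0,0],[0,0,0],[0,0,0]]}'
python3 - <<'E'
from m import *
from scipy.spatial.transform import Rotation as Ro
print(Ro.from_rotvec(get_state()['ee_rot']).as_matrix().round(2))
measure(['scene','top'])
p=optics.read_camera('top');q=optics.read_camera('scene'); save(p,'t4.png',(100,280,180,420),3);save(q,'s4.png',(180,280,240,370),6)
E
```

```text
time: 8.0
ee_pos: [523.4, -16.5, 76.1]
ee_rot: [-0.591, 3.084, 0.002]
ft_force: [-0.9, 6.1, 3.5]
grip_width: 23.1
grasp_force: 20.0
time: 8.5
ee_pos: [522.9, -18.2, 75.6]
ee_rot: [0.591, -3.085, 0.0]
ft_force: [-0.3, -0.1, -0.1]
grip_width: 45.1
grasp_force: 0.0
time: 9.0
ee_pos: [522.8, -17.6, 208.0]
ee_rot: [-0.593, 3.085, 0.0]
ft_force: [0.0, -0.6, -0.1]
grip_width: 45.0
grasp_force: 0.0
time: 9.5
ee_pos: [579.5, -164.1, 205.8]
ee_rot: [0.579, -3.088, 0.003]
ft_force: [0.1, 0.7, -0.9]
grip_width: 45.4
grasp_force: 0.0
[[-0.93 -0.36  0.  ]
 [-0.36  0.93 -0.  ]
 [ 0.   -0.   -1.  ]]
scene knob fail (np.float64(188.437853388217), np.float64(336.49607958866744)) 0.0
  pointer dir 22.2 [3.2 7.4] [ 3.  19.2]
  zero mark dir 30.0 52.0
top knob centre [523.1 -17.8] bar dir 21.2 [ 9.6 15.1]
  pointer dir 22.1 [3.8 0.6] [ 1.9 18.3]
  zero mark dir 21.2 52.6h.py:28: RuntimeWarning: invalid value encountered in divide
  W=w.sum(); m=np.array([(xx*w).sum(),(yy*w).sum()])/W
```

View pics/t4.png

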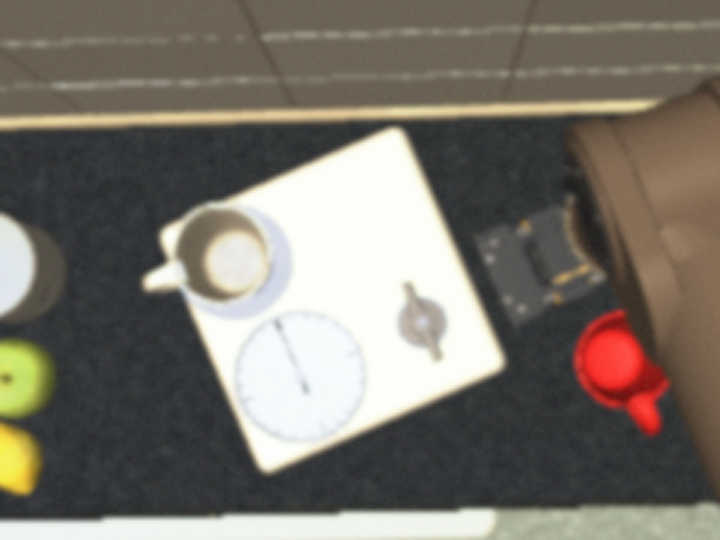

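View pics/s4.png

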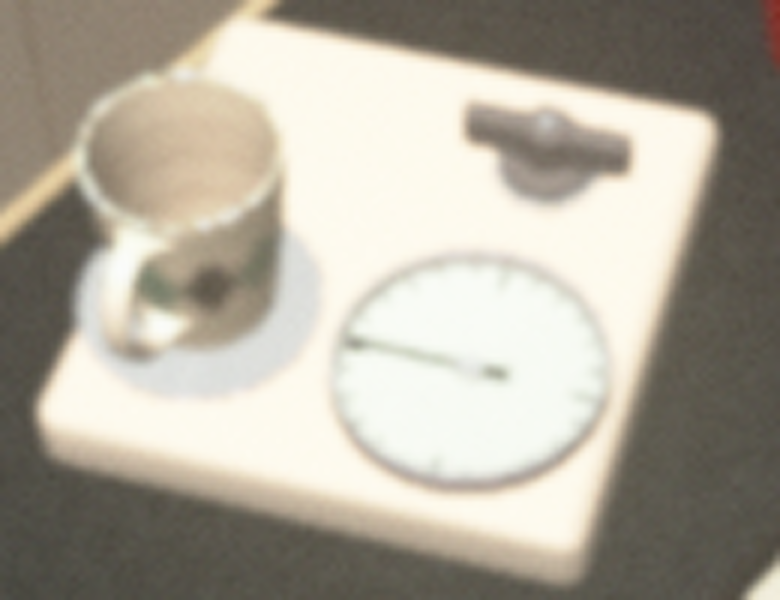

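In both views the pointer lies on the wide zero mark (top crop 278,325; scene crop 355,342). The pointer direction is 22° and the scale axis is 22°. The mug is in place and the gripper is clear, so I'm handing in.

```bash
python3 -m handwheel '{"delta_pos": [[0,0,0],[0,0,0],[0,0,0]], "rot": [[0,0,0],[0,0,0],[0,0,0]]}'
python3 -c "
from workcell import hand_in
print(hand_in())"
```

```text
time: 10.0
ee_pos: [578.4, -156.6, 206.0]
ee_rot: [-0.594, 3.085, -0.0]
ft_force: [0.1, -0.4, 0.3]
grip_width: 45.2
grasp_force: 0.0
the job is handed in; nothing more can be done
None
```

I handed the job in with the pointer resting on the zero mark in both camera views, within about 1°; the mug was still in its place, the arm never went near the jar or tin, and the gripper was clear (no verdict came back).

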